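Run a round blank along the fence and home into a drilling jig

TASK

Load the round dark wooden blank into the drilling jig: first push it up against the fence near the fence's free end, before the halfway point of its open stretch, then slide it along the fence, always touching it and flat on the bench, into the channel past the orange sprung shoe, until it sits fully home on the hidden stop with the stop's pin pressed in. Press it on the stop firmly for a moment (some 5 to 10 N more than it takes to slide it), but never push harder than 25 N, and leave everything else on the bench where it is.

Things in the scene. Friction and masses are not known exactly. Their poses are not given: they have to be found in the camera images.
- jig: Drilling jig fixed on the bench. Origin: on the bench, on the fence's face, at the channel's mouth. z up; y along the fence in the direction of travel (channel at y > 0); x square to the fence. The fence is a light batten 34 mm high: face at x = 0, batten x 0 to 22 mm, y -260 to 170 mm. The blank belongs on the -x side.
- fence_end (a point): Top corner of the fence's face at its free end, 260 mm before the channel's mouth, 34 mm above the bench. The open stretch of the fence runs from here to the mouth. Room: a carton 270 mm high stands right of the fence at world x 0.31 to 0.60, y below -0.24 m; bins hang behind the fence at x above 0.65, y above -0.06, from 0.23 m up.
- outer_wall (a point): Top inner corner of the channel's outer wall at the mouth (x = -112, y = 0 of the jig). The wall is 34 mm high, 20 mm thick (x -132 to -112) and runs from y = 0 to 170 mm.
- shoe_face (a point): Mouth end of the flat face of the orange sprung shoe, at its top, 29 mm high (x = -84.5 of the jig, flat from y = 34 to 104). From it a slanting lead-in goes back to x = -93, y = 2. The blank must push the shoe back 5.5 mm (limit 10); it then squeezes the blank on the fence with about 4 N, so the blank drags with about 2 to 5 N and stays where it is left.
- hood_edge (a point): Middle of the upper front edge of the plywood hood that covers the channel from y = 100 to 170 mm of the jig; underside 36 mm, top 46 mm above the bench. The fingers stay in front of it: they push on the back of the blank.
- blank: Round dark polished wooden blank, a flat disc of 90 mm diameter and 30 mm height, about 0.16 kg, lying flat on the bench, too wide for the gripper. Origin at the centre of its underside, z up. Lying against the fence its centre is at x = -45 mm of the jig's frame.
- pin (a joint): Small sprung pin in the face of the solid stop under the hood, 16 mm up, at jig x = -45. In m: 0 = out, 0.002 = flush; spring 0.4 to 0.8 N, too light to feel. The stop is set anew each time and hidden: the blank is home on it, pin flush, with its centre anywhere from y = 73 to 103 mm of the jig. The stop itself does not give; it is felt as a rise over the drag.
- masking_tape: Roll of masking tape lying flat, 96 mm across, 25 mm high; bystander. Origin at the centre of its underside.
- screw_dish: Round metal dish with screws, 86 mm across, 26 mm high; bystander. Origin at the centre of its underside.
- offcut_1: Pine block 75 x 83 x 40 mm; bystander. Origin at the centre of its underside.
- glue_bottle: White glue bottle with a red cap, 57 mm across, 170 mm high, behind the fence; bystander. Origin at the centre of its underside.
- tape_measure: Tape measure 58 x 77 x 62 mm; bystander. Origin at the centre of its underside.

How it is judged:
By the outcome, as a careful person would: the job done as asked, in the order asked, and still so for the second after the job is handed in, with the robot touching nothing.
It also fails if it takes over 70 s, if anything falls off the work surface, if the arm or the gripper's body presses on something with over 40 N, if the wrist force passes 120 N, or if a joint passes its speed limit or range.

ROBOT

A 6-joint arm with a two-finger parallel gripper is mounted at the origin on a cart in front of the work surface, level with it; the furniture and walls round the work are solid. World frame = base frame: x ahead of the robot, y to its left, z up, the work surface at z = 0. Lengths are in m, angles in degrees, forces in N, time in s.
With the tool pointing down it reaches from about 0.3 to 0.875 m from the base axis. Payload 4.2 kg.
Tool frame: the origin (TCP) lies on the centre line of the jaws, within the pads' length; the fingertips stand 25 mm ahead of it and the grasp point (between the pads) lies 6 mm ahead of it (tcp_to_tips is the distance from the TCP to the fingertips, in m); z points along the fingers, y is the line along which they close (so a half turn about z gives the same grasp; the last joint's range is limited). The gripper opens to 85 mm and grips with 20 to 120 N. Pads are 22 mm wide; open, the fingers measure 114 mm over their backs; the gripper's body (76 mm by 85 mm) begins 54 mm behind the grasp point. The pads swing forward as they close: fully open they stand 13 mm farther back than shut.
Start: joints at [-1.146, 18.312, 89.639, -0, 72.044, -1.146], TCP at [0.575, 0, 0.232] pointing down, gripper open.
Joint ranges: [-177.97, 177.97], [-48.28, 115.42], [12.27, 149.76], [-77.06, 257.06], [2.81, 150.46], [-146.56, 146.56]. Speed limits (degrees/s): [147.25, 147.25, 180, 180, 180, 180].

INTERFACE

Orientations are given as a 3x3 rotation matrix whose columns are the frame's x, y, z axes.
In Python, from plant import sense, grab_frame, calibration, job_done, search_frame, place_of, tcp_to_tips gives the robot as it stands. The module is installed in compiled form; this text tells all that it offers.
- The arm moves only by the tool move_arm, never from a script. Its arguments are lists of equal length, an entry for each row: "delta_pos": the shift along the tool's x, y, z as a fraction of full scale, a list of three; "rotation": the turn, a rotation vector about the tool's x, y, z as a fraction of full scale, a list of three. In form: {"delta_pos": [[dx, dy, dz], ...], "rotation": [[ax, ay, az], ...]}. A call has exactly 10 rows; each row is the pose to reach, as a shift and turn from the pose commanded when the call began, along the tool's axes at that moment, turning the shorter way round; what a row does not reach only later rows make up. Full scale, the value 1, is 80 mm for a shift and pi rad for a turn. A row lasts 1/12 s, in which the tool goes at most 41.7 mm and 7.16 degrees, less where a joint would pass 70% of its speed; a pose out of reach is approached as far as the arm can. A call with a number of a shift or a turn outside -1 to 1 is refused whole. A call with a gripper value outside its range is refused whole. "fingers" is the opening, from 0 (shut) to 1 (fully open), set as the call begins (left out, the last holds). The fingers move at their own pace and stop on an object; the grip force is fixed at half the most. Time passes only in rows, so rows that repeat a pose let the fingers close, or fill a call up. It gives the time, the measured TCP pose, the force, the opening and the grip force at its end, in the units of the state.
- sense(): the state, without advancing time (a new reading comes with each control period).
- grab_frame(name): name is "scene" or "side" or "wrist"; returns (picture, depth): 384x512x3 uint8, red, green, blue; 384x512 float32, m along the optical axis (not along the pixel's ray), 0 where there is no reading.
- calibration(name): a dict with "fx", "fy", "cx", "cy" (pixels), "pose" (4x4, takes a point from camera to world coordinates). Camera axes: x right, y down, z forward; pixel columns grow to the right and rows downward; lengths in m; the calibration is good to about 2 mm. A picture is of the moment at which its call begins: read the wrist's pose just before it. calibration takes no time and is no camera call; for the wrist camera it gives the pose at the moment of the call.
- job_done(): hands the job in; it is judged then, once.
Trained networks look in the newest picture that a camera, given by its name, has taken for a name from the list of things; names that differ only in an ending like _2 or _b are one class to them, and where a whole thing is asked for, a point or a joint stands for the part that bears it (a point fixed in the world has none). Each returns a list of dicts, best first, with "score" (0 to 1); they miss things now and then, are a little off and sometimes report something else, mostly with a low value. They report only what shows in the picture. A call takes as long as a camera call.
- search_frame(camera, thing): "xy" ([column, row] in pixels, amid what is visible of it).
- place_of(camera, thing): "xy" ([column, row] in pixels: a listed point, or the origin of a listed thing).
The state is a dict: "clock": time; "joints": joint angles; "qvel": joint speeds; "tau": joint torques, N m; "position": TCP position; "eef_rot": TCP orientation; "contact_force": force on the tool from outside, world axes, zero at the start; "moment": the same for the moment, N m; "gripper_width": finger opening in m; "grasp_force": force on a finger pad.
Only numpy, scipy, OpenCV 4.12 (cv2) and the standard library are available. Lean on these libraries where they do the work, as an engineer would, in place of code of your own. Each camera call takes 0.05 s, during which the arm holds its last target. There are 200 camera calls.

## Working session

There is one attempt and no reset: what is moved stays moved. The work goes in short steps, Python scripts to look and compute and a tool call to move; the robot and the scene stay as the last step left them, time stands still between calls to the robot, and variables do not carry over. Pictures are saved under pics/ and viewed, at most 13 in all, crops included, and the job is handed in when it is done.

Besides the shell and the picture viewer there is one more tool, called after "Call:" by a JSON object that holds its "api" and its "payload". move_arm: Moves the arm, as the interface text tells. Its arguments: {"type":"object","properties":{"delta_pos":{"type":"array","items":{"type":"array","items":{"type":"number","minimum":-1,"maximum":1}}},"rotation":{"type":"array","items":{"type":"array","items":{"type":"number","minimum":-1,"maximum":1}}},"fingers":{"type":"number"}},"required":["delta_pos","rotation"]}

```bash
mkdir -p pics; cat > h.py <<'E'
import numpy as np, cv2
from plant import *
def ray(cam,xy,K=None):
    K=K or calibration(cam); P=np.array(K["pose"])
    d=np.array([(xy[0]-K["cx"])/K["fx"],(xy[1]-K["cy"])/K["fy"],1.])
    return P[:3,3],P[:3,:3]@d
def atz(cam,xy,z,K=None):
    o,d=ray(cam,xy,K); return o+d*(z-o[2])/d[2]
def tri(r):
    A=0;b=0
    for o,d in r:
        d=d/np.linalg.norm(d);M=np.eye(3)-np.outer(d,d);A=A+M;b=b+M@o
    return np.linalg.solve(A,b)
def save(n,im): cv2.imwrite("pics/"+n,im[:,:,::-1])
E
python3 - <<'E'
from h import *
np.set_printoptions(precision=4,suppress=True)
s=sense();print({k:s[k] for k in("clock","position","eef_rot","contact_force","gripper_width")},tcp_to_tips() if callable(tcp_to_tips) else tcp_to_tips)
Z=dict(fence_end=.034,outer_wall=.034,shoe_face=.029,hood_edge=.046,blank=0,masking_tape=0,screw_dish=0,offcut_1=0,tape_measure=0,glue_bottle=0)
R={}
for c in("scene","side","wrist"):
    im,d=grab_frame(c);save(c+"0.png",im)
    for t in Z:
        try:r=place_of(c,t)
        except Exception as e: print(c,t,e);continue
        if r:
            p=r[0]["xy"];R.setdefault(t,[]).append(ray(c,p));print(c,t,np.round(p),round(r[0]["score"],2),atz(c,p,Z[t]))
for t,r in R.items():
    if len(r)>1: print("tri",t,tri(r))
E
```

```text
{'clock': 0.0, 'position': array([ 0.5745, -0.    ,  0.2313]), 'eef_rot': array([[ 0.    ,  1.    , -0.0018],
       [ 1.    , -0.    ,  0.0001],
       [ 0.0001, -0.0018, -1.    ]]), 'contact_force': array([-0.542 , -0.0273,  0.3671]), 'gripper_width': 0.08553364274739123} 0.025
scene fence_end [302. 164.] 0.64 [ 0.5408 -0.0425  0.034 ]
scene outer_wall [296. 232.] 0.7 [0.4387 0.2244 0.034 ]
scene shoe_face [284. 238.] 0.75 [0.4586 0.253  0.029 ]
scene blank [316. 197.] 0.62 [0.4561 0.0412 0.    ]
scene masking_tape [366. 172.] 0.72 [ 0.361  -0.1438  0.    ]
scene screw_dish [259. 329.] 0.57 [0.4019 0.4894 0.    ]
scene offcut_1 [211. 311.] 0.73 [0.5172 0.5037 0.    ]
scene tape_measure [315. 198.] 0.64 [ 0.4565  0.0455 -0.    ]
scene glue_bottle [254. 137.] 0.62 [ 0.7695 -0.1444  0.    ]
side fence_end [264. 188.] 0.96 [ 0.5398 -0.0394  0.034 ]
side outer_wall [291. 216.] 0.69 [0.4362 0.22   0.034 ]
side shoe_face [285. 219.] 0.42 [0.4555 0.2417 0.029 ]
side hood_edge [272. 225.] 0.71 [0.4987 0.3221 0.046 ]
side blank [282. 204.] 0.84 [0.4614 0.0439 0.    ]
side masking_tape [303. 
[... 204 characters left out ...]

side glue_bottle [212. 185.] 0.74 [ 0.7724 -0.1475  0.    ]
wrist fence_end [235. 190.] 0.82 [ 0.55   -0.0307  0.034 ]
wrist blank [157. 120.] 0.73 [0.4547 0.049  0.    ]
wrist masking_tape [107. 270.] 0.55 [ 0.3629 -0.1606  0.    ]
wrist tape_measure [384. 144.] 0.66 [0.7343 0.0192 0.    ]
wrist glue_bottle [403. 259.] 0.63 [ 0.7814 -0.1426  0.    ]
tri fence_end [ 0.5428 -0.0334  0.0368]
tri outer_wall [0.437  0.2283 0.0382]
tri shoe_face [0.4559 0.2599 0.0377]
tri blank [0.4573 0.0479 0.0034]
tri masking_tape [ 0.3653 -0.1531  0.006 ]
tri screw_dish [0.4033 0.4895 0.0024]
tri offcut_1 [0.5175 0.505  0.0054]
tri tape_measure [0.643  0.0227 0.0021]
tri glue_bottle [ 0.7723 -0.1401  0.0038]
```

```bash
python3 -c "
import cv2
a=cv2.imread('pics/scene0.png');b=cv2.imread('pics/side0.png')
cv2.imwrite('pics/c0.png',cv2.resize(cv2.hconcat([a,b]),(800,300)))"
```

```text
(no output)
```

View pics/scene0.png

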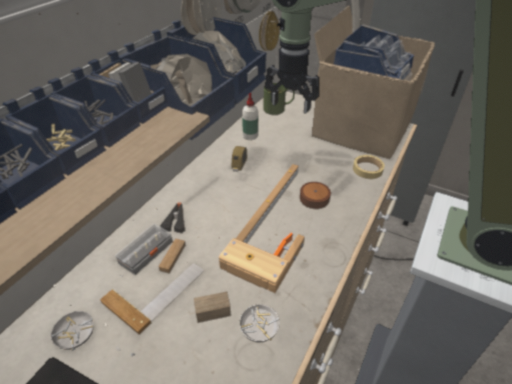

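View pics/side0.png

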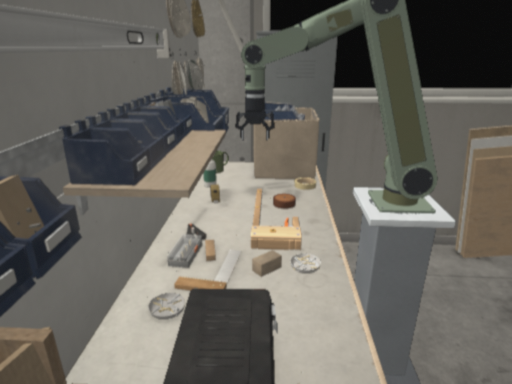

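The scene view shows the blank at (315,195), the fence running from (302,166) to the jig at about (240,240), and the orange shoe at (284,242). The side view agrees: blank at (284,200), jig at (276,235). The `tape_measure` hit in the scene view is false, because it landed on the blank. I'll move the wrist over the jig for a closer measurement.

Call:
{"api": "move_arm", "payload": {"delta_pos": [[0.25,0,-0.1],[0.5,0,-0.2],[0.75,0,-0.3],[1,0,-0.4],[1,0,-0.4],[1,0,-0.4],[1,0,-0.4],[1,0,-0.4],[1,0,-0.4],[1,0,-0.4]], "rotation": [[0,0,0],[0,0,0],[0,0,0],[0,0,0],[0,0,0],[0,0,0],[0,0,0],[0,0,0],[0,0,0],[0,0,0]], "fingers": 0}}

```text
clock: 2.48
position: [0.5749, 0.0792, 0.2638]
eef_rot: [[0.001, 1.0, -0.001], [1.0, -0.001, -0.0], [-0.0, -0.001, -1.0]]
contact_force: [-0.1, -0.0, 0.8]
gripper_width: 0.0002
grasp_force: 0.0
```

```bash
cat > m.py <<'E'
from h import *
import sys
np.set_printoptions(precision=4,suppress=True)
Z=dict(fence_end=.034,outer_wall=.034,shoe_face=.029,hood_edge=.046,blank=0)
s=sense();print(s["clock"],s["position"],s["contact_force"],s["gripper_width"])
im,d=grab_frame("wrist");save(sys.argv[1],im);K=calibration("wrist");print(np.array(K["pose"])[:3,3])
for t in Z:
    for r in place_of("wrist",t)[:1]:
        print(t,np.round(r["xy"],1),round(r["score"],2),atz("wrist",r["xy"],Z[t],K))
E
python3 m.py w1.png
```

```text
2.4833 [0.5749 0.0792 0.2638] [-0.1177 -0.0023  0.7884] 0.00022263819150893031
[0.5756 0.156  0.4049]
fence_end [235.9 241.1] 0.55 [ 0.5474 -0.034   0.034 ]
outer_wall [128.   28.7] 0.82 [0.4334 0.2269 0.034 ]
shoe_face [366.4 197.9] 0.64 [0.721  0.0265 0.029 ]
blank [172.  175.8] 0.83 [0.458  0.0494 0.    ]
```

Call:
{"api": "move_arm", "payload": {"delta_pos": [[0.25,0,0],[0.5,0,0],[0.75,0,0],[1,0,0],[1,0,0],[1,0,0],[1,0,0],[1,0,0],[1,0,0],[1,0,0]], "rotation": [[0,0,0],[0,0,0],[0,0,0],[0,0,0],[0,0,0],[0,0,0],[0,0,0],[0,0,0],[0,0,0],[0,0,0]]}}

```text
clock: 3.62
position: [0.5751, 0.1592, 0.2642]
eef_rot: [[0.001, 1.0, 0.0], [1.0, -0.001, -0.0], [-0.0, 0.0, -1.0]]
contact_force: [0.0, -0.2, -0.6]
gripper_width: 0.0001
grasp_force: 0.0
```

```bash
python3 m.py w2.png
```

```text
3.6167 [0.5751 0.1592 0.2642] [ 0.0094 -0.1957 -0.6229] 7.721087880726859e-05
[0.5756 0.236  0.4053]
outer_wall [132.6 106.2] 0.81 [0.4284 0.2241 0.034 ]
shoe_face [158.2  75.8] 0.91 [0.4607 0.2583 0.029 ]
hood_edge [180.4   5.6] 0.7 [0.4961 0.3264 0.046 ]
blank [157.   75.1] 0.61 [0.4504 0.2608 0.    ]
```

View pics/w2.png

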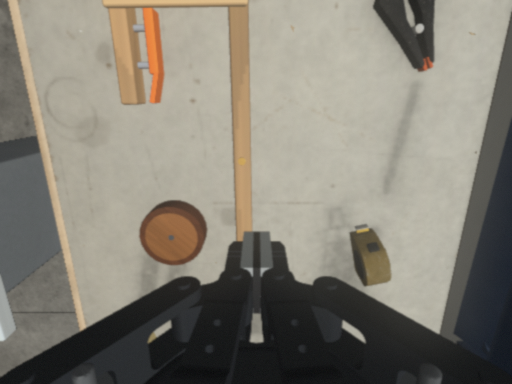

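The wrist view shows the fence's face edge running from (229,8) to (236,235), the blank's top at about (173,232), the wall's end at about (120–145,103), and the shoe's end at about (155,102). Next I'll fit the fence line precisely, and the blank from depth.

```bash
python3 - <<'E'
from h import *
np.set_printoptions(precision=4,suppress=True)
im,d=grab_frame("wrist");K=calibration("wrist");P=np.array(K["pose"])
print(P[:3,:3])
v,u=np.mgrid[:384,:512]
W=np.stack([(u-K["cx"])/K["fx"]*d,(v-K["cy"])/K["fy"]*d,d],-1)@P[:3,:3].T+P[:3,3]
z=W[...,2]
m=(z>.022)&(z<.036)&(d>0)
b=np.zeros_like(m);b[195:270,135:212]=1
q=W[m&b];print("blank n",len(q),np.median(q[:,2]),q.min(0),q.max(0),(np.percentile(q,.5,0)+np.percentile(q,99.5,0))/2)
mm=(m&b).astype(np.uint8);c=max(cv2.findContours(mm,0,1)[0],key=cv2.contourArea);e=cv2.minEnclosingCircle(c);print("enc",e,atz("wrist",e[0],.03,K))
# fence face edge by image gradient
g=cv2.GaussianBlur(cv2.cvtColor(im,cv2.COLOR_RGB2GRAY),(3,3),0).astype(float)
L=[]
for r in range(15,225,6):
    h=(z[r,215:262]>.022)&(d[r,215:262]>0)
    if h.any():
        k=215+np.argmax(h); L.append(atz("wrist",(k-.5,r),.034,K)[:2].tolist()+[z[r,k+3]])
L=np.array(L);p=np.polyfit(L[:,1],L[:,0],1);print("fence x=",p,"rms",np.std(L[:,0]-np.polyval(p,L[:,1])),"h",np.median(L[:,2]))
g2=[]
for r in range(15,225,6):
    gr=np.diff(im[r,222:246].astype(float).sum(1)-3*0+ (im[r,222:246,0].astype(float)-im[r,222:246,2])*3)
    k=222+np.argmax(gr)+.5; g2.append(atz("wrist",(k,r),.034,K)[:2])
g2=np.array(g2);p=np.polyfit(g2[:,1],g2[:,0],1);print("fence rgb x=",p,np.std(g2[:,0]-np.polyval(p,g2[:,1])))
for n,xy,zz in(("wall",(140,103),.034),("wallR",(145,103),.034),("shoe end",(150,102),.029)):print(n,atz("wrist",xy,zz,K))
w=(z>.028)&(z<.037);
for r in(60,80,90,98,101,104,107):
    c=np.where(w[r,100:175])[0]+100; print(r,c.min() if len(c) else None,c.max() if len(c) else None, [round(float(W[r,k,0]),4) for k in(c.min(),c.max())] if len(c) else "",W[r,130,1])
E
```

```text
[[ 1.     -0.0006  0.0001]
 [-0.0005 -0.9543 -0.2987]
 [ 0.0003  0.2987 -0.9543]]
blank n 3077 0.029411694619880135 [0.4143 0.0048 0.022 ] [0.5032 0.095  0.0325] [0.4591 0.0509 0.0271]
enc ((171.98654174804688, 234.5574493408203), 32.86730194091797) [0.4598 0.0544 0.03  ]
fence x= [-0.01    0.5478] rms 0.0003539249281988383 h 0.033058466266699615
fence rgb x= [-0.0097  0.5498] 0.0003590736288187701
wall [0.4375 0.2282 0.034 ]
wallR [0.4435 0.2282 0.034 ]
shoe end [0.4478 0.2292 0.029 ]
60 116 156 [0.4156, 0.4595] 0.2755772388250413
80 118 157 [0.414, 0.4585] 0.2540089542267713
90 120 156 [0.415, 0.4563] 0.24288156958509433
98 121 152 [0.4155, 0.451] 0.2338963103963237
101 121 155 [0.4139, 0.4538] 0.23048496671835778
104 123 137 [0.4168, 0.4318] 0.22706732624748255
107 None None  0.22240081639921386
```

Call:
{"api": "move_arm", "payload": {"delta_pos": [[-0.1,-0.12,0.05],[-0.25,-0.3,0.12],[-0.4,-0.5,0.2],[-0.55,-0.7,0.3],[-0.7,-0.85,0.3],[-0.7,-0.85,0.3],[-0.7,-0.85,0.3],[-0.7,-0.85,0.3],[-0.7,-0.85,0.3],[-0.7,-0.85,0.3]], "rotation": [[0,0,0],[0,0,0],[0,0,0],[0,0,0],[0,0,0],[0,0,0],[0,0,0],[0,0,0],[0,0,0],[0,0,0]]}}

```text
clock: 4.8
position: [0.5078, 0.1045, 0.2402]
eef_rot: [[-0.0, 1.0, 0.001], [1.0, 0.0, 0.0], [0.0, 0.001, -1.0]]
contact_force: [0.4, 0.4, -1.2]
gripper_width: 0.0004
grasp_force: 0.0
```

Call:
{"api": "move_arm", "payload": {"delta_pos": [[-0.1,-0.12,0.05],[-0.25,-0.3,0.15],[-0.4,-0.5,0.3],[-0.55,-0.7,0.45],[-0.64,-0.85,0.6],[-0.64,-0.85,0.6],[-0.64,-0.85,0.6],[-0.64,-0.85,0.6],[-0.64,-0.85,0.6],[-0.64,-0.85,0.6]], "rotation": [[0,0,0],[0,0,0],[0,0,0],[0,0,0],[0,0,0],[0,0,0],[0,0,0],[0,0,0],[0,0,0],[0,0,0]]}}

```text
clock: 5.63
position: [0.4404, 0.0533, 0.1928]
eef_rot: [[-0.001, 1.0, 0.002], [1.0, 0.001, 0.0], [0.0, 0.002, -1.0]]
contact_force: [0.3, 0.7, 0.1]
gripper_width: 0.0001
grasp_force: 0.0
```

Call:
{"api": "move_arm", "payload": {"delta_pos": [[0,-0.12,0.1],[0,-0.3,0.25],[0,-0.5,0.45],[0,-0.7,0.65],[0,-0.74,0.8],[0,-0.74,0.95],[0,-0.74,1],[0,-0.74,1],[0,-0.74,1],[0,-0.74,1]], "rotation": [[0,0,0],[0,0,0],[0,0,0],[0,0,0],[0,0,0],[0,0,0],[0,0,0],[0,0,0],[0,0,0],[0,0,0]]}}

```text
clock: 6.47
position: [0.3809, 0.053, 0.1128]
eef_rot: [[-0.0, 1.0, 0.002], [1.0, 0.0, 0.0], [0.0, 0.002, -1.0]]
contact_force: [-0.1, -0.3, -0.5]
gripper_width: 0.0007
grasp_force: 0.0
```

```bash
cat > f.py <<'E'
from h import *
import sys
np.set_printoptions(precision=4,suppress=True)
s=sense();print(s["clock"],s["position"],s["contact_force"])
K=calibration("wrist");P=np.array(K["pose"]);im,d=grab_frame("wrist");save(sys.argv[1],im)
v,u=np.mgrid[:384,:512]
W=np.stack([(u-K["cx"])/K["fx"]*d,(v-K["cy"])/K["fy"]*d,d],-1)@P[:3,:3].T+P[:3,3]
for r in range(226,262,3):print(r,(W[r,[246,252,258,264]]-s["position"]).round(4).tolist())
E
python3 f.py w3.png
```

```text
6.4667 [0.3809 0.053  0.1128] [-0.1497 -0.3492 -0.5168]
226 [[-0.0088, -0.0389, -0.115], [-0.0032, -0.0379, -0.1126], [0.0023, -0.0387, -0.1145], [0.0079, -0.0381, -0.113]]
229 [[-0.0088, -0.0411, -0.113], [-0.0032, -0.0416, -0.1142], [0.0023, -0.041, -0.1129], [0.0078, -0.0407, -0.1122]]
232 [[-0.0047, 0.0113, 0.0037], [-0.0017, 0.0108, 0.0025], [0.0014, 0.0111, 0.0033], [0.0044, 0.0112, 0.0035]]
235 [[-0.0046, 0.0109, 0.0061], [-0.0016, 0.011, 0.0064], [0.0013, 0.0112, 0.0069], [0.0043, 0.0112, 0.0068]]
238 [[-0.0045, 0.0111, 0.01], [-0.0016, 0.0115, 0.0107], [0.0013, 0.0117, 0.0112], [0.0042, 0.0114, 0.0105]]
241 [[-0.0044, 0.0111, 0.0131], [-0.0015, 0.0116, 0.0139], [0.0013, 0.0111, 0.0131], [0.0041, 0.0112, 0.0132]]
244 [[-0.0043, 0.0112, 0.0161], [-0.0015, 0.011, 0.0158], [0.0013, 0.0115, 0.0168], [0.0041, 0.011, 0.0159]]
247 [[-0.0042, 0.011, 0.0188], [-0.0015, 0.0112, 0.019], [0.0013, 0.0108, 0.0184], [0.004, 0.0108, 0.0183]]
250 [[-0.0041, 0.0109, 0.0213], [-0.0014, 0.0116, 0.0226], [0.0012, 0.0111, 0.0217], [0.0039, 0.0113, 0.0221]]
253 [[-0.004, 0.0114, 0.0248], [-0.0014, 0.0116, 0.0252], [0.0012, 0.0108, 0.0238], [0.0038, 0.0113, 0.0248]]
256 [[-0.0039, 0.0115, 0.0275], [-0.0014, 0.0105, 0.0258], [0.0012, 0.0114, 0.0275], [0.0038, 0.0108, 0.0265]]
259 [[-0.0039, 0.0113, 0.0298], [-0.0013, 0.0113, 0.0298], [0.0012, 0.0111, 0.0294], [0.0037, 0.0111, 0.0295]]
```

View pics/w3.png

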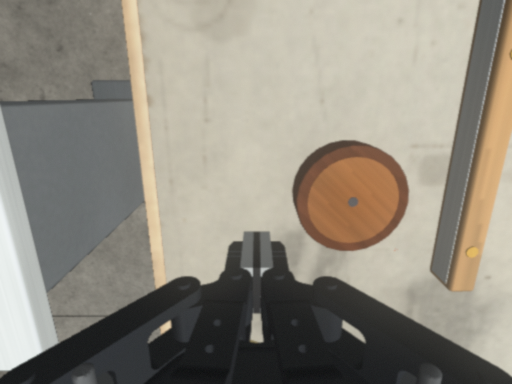

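The wrist view shows the blank's top at about (353,200), the closed fingertips at (257,232), and a fence yellow dot at (473,252). From the wrist depth the tip end reads higher than `tcp_to_tips` gives, so I'll go down carefully and check it by force and contact.

Call:
{"api": "move_arm", "payload": {"delta_pos": [[0,0,0.12],[0,0,0.3],[0,0,0.5],[0,0,0.65],[0,0,0.78],[0,0,0.88],[0,0,0.95],[0,0,0.98],[0,0,0.98],[0,0,0.98]], "rotation": [[0,0,0],[0,0,0],[0,0,0],[0,0,0],[0,0,0],[0,0,0],[0,0,0],[0,0,0],[0,0,0],[0,0,0]]}}

```text
clock: 7.35
position: [0.3802, 0.0528, 0.034]
eef_rot: [[0.0, 1.0, 0.001], [1.0, -0.0, 0.0], [0.0, 0.001, -1.0]]
contact_force: [0.3, 0.6, 0.3]
gripper_width: -0.0002
grasp_force: 0.0
```

```bash
cat > f2.py <<'E'
from h import *
import sys
np.set_printoptions(precision=4,suppress=True)
s=sense();print(s["clock"],s["position"],s["contact_force"])
K=calibration("side");P=np.array(K["pose"]);im,d=grab_frame("side")
q=np.linalg.inv(P)@np.r_[s["position"],1];u,v=K["fx"]*q[0]/q[2]+K["cx"],K["fy"]*q[1]/q[2]+K["cy"];t=np.linalg.inv(P)@np.r_[s["position"]-[0,0,.025],1];print(u,v,K["fy"]*t[1]/t[2]+K["cy"])
u,v=int(u),int(v);a=im[v-30:v+30,u-40:u+40];save(sys.argv[1],cv2.resize(a,(800,600),interpolation=cv2.INTER_NEAREST))
E
python3 f2.py s1.png
```

```text
7.35 [0.3802 0.0528 0.034 ] [0.3248 0.6433 0.2935]
303.77767344410796 197.35144098164687 203.26289820294892
```

View pics/s1.png

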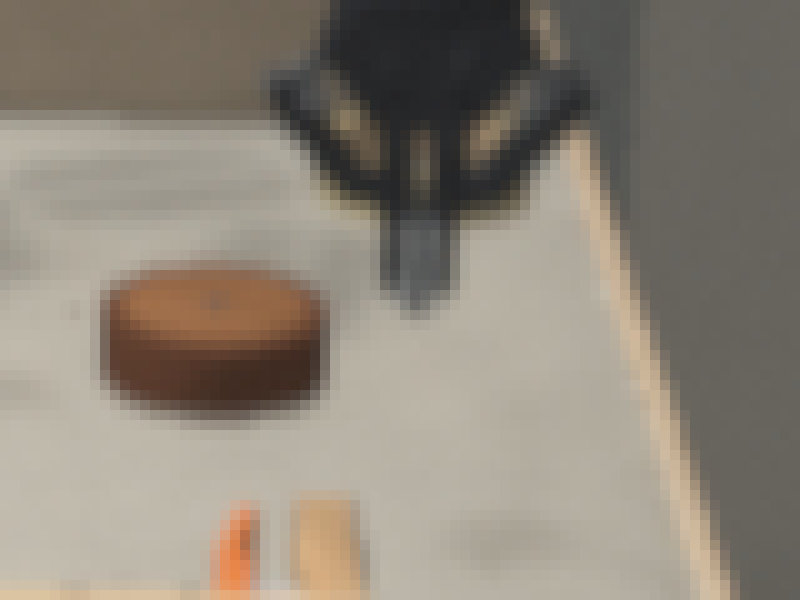

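The crop shows the blank at about (215,340) and the fingertip ending at about (418,310). That is level with the TCP's projection (row 303), not 25 mm below it (row 362). I'll feel for the bench gently.

Call:
{"api": "move_arm", "payload": {"delta_pos": [[0,0,0.05],[0,0,0.1],[0,0,0.1],[0,0,0.1],[0,0,0.11],[0,0,0.12],[0,0,0.13],[0,0,0.14],[0,0,0.14],[0,0,0.14]], "rotation": [[0,0,0],[0,0,0],[0,0,0],[0,0,0],[0,0,0],[0,0,0],[0,0,0],[0,0,0],[0,0,0],[0,0,0]]}}

```text
clock: 8.23
position: [0.3798, 0.0528, 0.0225]
eef_rot: [[0.0, 1.0, -0.0], [1.0, -0.0, -0.0], [-0.0, -0.0, -1.0]]
contact_force: [-0.8, -0.1, -0.4]
gripper_width: 0.0001
grasp_force: 0.0
```

Call:
{"api": "move_arm", "payload": {"delta_pos": [[0,0,0.02],[0,0,0.04],[0,0,0.06],[0,0,0.08],[0,0,0.1],[0,0,0.12],[0,0,0.13],[0,0,0.13],[0,0,0.13],[0,0,0.13]], "rotation": [[0,0,0],[0,0,0],[0,0,0],[0,0,0],[0,0,0],[0,0,0],[0,0,0],[0,0,0],[0,0,0],[0,0,0]]}}

```text
clock: 9.07
position: [0.3799, 0.0528, 0.0121]
eef_rot: [[-0.0, 1.0, 0.0], [1.0, 0.0, 0.0], [0.0, 0.0, -1.0]]
contact_force: [-0.1, -0.1, -0.2]
gripper_width: -0.0001
grasp_force: 0.0
```

```bash
python3 f2.py s2.png
```

```text
9.0667 [0.3799 0.0528 0.0121] [-0.0914 -0.0959 -0.1767]
303.574844009974 202.52663084914337 208.36878249286434
```

View pics/s2.png

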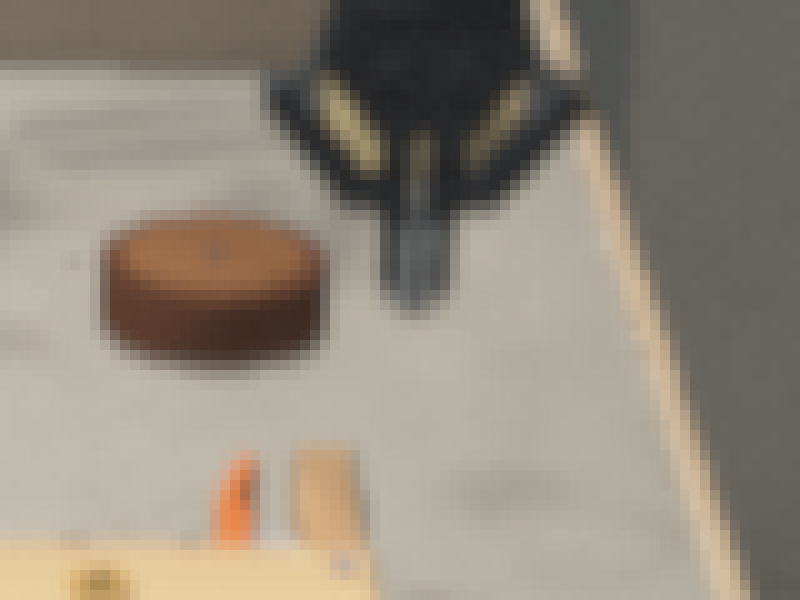

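Tip height is now established: about level with the TCP when shut. Next I'll push the blank along +x to the fence.

Call:
{"api": "move_arm", "payload": {"delta_pos": [[0,0.06,0],[0,0.12,0],[0,0.18,0],[0,0.24,0],[0,0.3,0],[0,0.36,0],[0,0.42,0],[0,0.48,0],[0,0.53,0],[0,0.56,0]], "rotation": [[0,0,0],[0,0,0],[0,0,0],[0,0,0],[0,0,0],[0,0,0],[0,0,0],[0,0,0],[0,0,0],[0,0,0]]}}

```text
clock: 9.95
position: [0.4255, 0.0528, 0.0121]
eef_rot: [[0.0, 1.0, 0.001], [1.0, -0.0, 0.0], [0.0, 0.001, -1.0]]
contact_force: [-0.9, -0.4, -0.7]
gripper_width: -0.0
grasp_force: 0.4
```

Call:
{"api": "move_arm", "payload": {"delta_pos": [[0,0.03,0],[0,0.06,0],[0,0.08,0],[0,0.1,0],[0,0.12,0],[0,0.14,0],[0,0.16,0],[0,0.18,0],[0,0.18,0],[0,0.18,0]], "rotation": [[0,0,0],[0,0,0],[0,0,0],[0,0,0],[0,0,0],[0,0,0],[0,0,0],[0,0,0],[0,0,0],[0,0,0]]}}

```text
clock: 10.78
position: [0.4396, 0.0529, 0.0122]
eef_rot: [[-0.0, 1.0, 0.001], [1.0, 0.0, 0.0], [0.0, 0.001, -1.0]]
contact_force: [-0.2, -0.3, -0.4]
gripper_width: -0.0
grasp_force: 0.0
```

```bash
cat > b.py <<'E'
from h import *
import sys
np.set_printoptions(precision=4,suppress=True)
s=sense();print(s["clock"],s["position"],s["contact_force"])
K=calibration("wrist");P=np.array(K["pose"]);im,d=grab_frame("wrist");save(sys.argv[1],im)
v,u=np.mgrid[:384,:512]
W=np.stack([(u-K["cx"])/K["fx"]*d,(v-K["cy"])/K["fy"]*d,d],-1)@P[:3,:3].T+P[:3,3]
z=W[...,2];hsv=cv2.cvtColor(im,cv2.COLOR_RGB2HSV)
p=s["position"]
m=(z>.026)&(z<.034)&(d>0)&(hsv[...,1]>110)&(hsv[...,2]<210)&(abs(W[...,1]-p[1])<.15)&(abs(W[...,0]-.49)<.055)
n,l,st,c=cv2.connectedComponentsWithStats(m.astype(np.uint8))
k=1+st[1:,4].argmax();q=W[l==k];e=(q.max(0)+q.min(0))/2
print("blank",st[k],"box mid",e,"size",np.ptp(q,0))
face=.5488-.010*q[:,1]
print("gap to fence face",(face-q[:,0]).min(), "jig y",e[1]-.227)
E
python3 b.py w4.png
```

```text
10.7833 [0.4396 0.0529 0.0122] [-0.2426 -0.3479 -0.3883]
blank [  288   182   187   147 17874] box mid [0.4991 0.0552 0.0294] size [0.0882 0.0777 0.005 ]
gap to fence face 0.005118109645446567 jig y -0.17175120779399078
```

Call:
{"api": "move_arm", "payload": {"delta_pos": [[0,0.02,0],[0,0.04,0],[0,0.045,0],[0,0.05,0],[0,0.055,0],[0,0.06,0],[0,0.06,0],[0,0.06,0],[0,0.06,0],[0,0.06,0]], "rotation": [[0,0,0],[0,0,0],[0,0,0],[0,0,0],[0,0,0],[0,0,0],[0,0,0],[0,0,0],[0,0,0],[0,0,0]]}}

```text
clock: 11.67
position: [0.443, 0.0528, 0.012]
eef_rot: [[0.0, 1.0, -0.002], [1.0, -0.0, -0.0], [-0.0, -0.002, -1.0]]
contact_force: [-4.6, 0.6, 2.4]
gripper_width: -0.0002
grasp_force: 2.5
```

The blank now touches the fence at jig y of about -174, with 4.6 N on it. I'll go round behind it and turn the tool 15°, so the pushing face leans the blank into the fence.

Call:
{"api": "move_arm", "payload": {"delta_pos": [[0,-0.1,0],[0,-0.25,0],[0,-0.32,0],[-0.2,-0.32,0],[-0.4,-0.32,0],[-0.6,-0.32,0],[-0.8,-0.32,0],[-1,-0.32,0],[-1,-0.32,0],[-1,-0.32,0]], "rotation": [[0,0,0],[0,0,0],[0,0,0],[0,0,0],[0,0,0],[0,0,0.03],[0,0,0.06],[0,0,0.083],[0,0,0.083],[0,0,0.083]]}}

```text
clock: 12.5
position: [0.419, -0.0277, 0.0123]
eef_rot: [[0.258, 0.966, 0.002], [0.966, -0.258, -0.0], [0.0, 0.002, -1.0]]
contact_force: [0.1, 0.2, 0.1]
gripper_width: 0.0002
grasp_force: 0.0
```

Call:
{"api": "move_arm", "payload": {"delta_pos": [[0.03,0.1,0],[0.08,0.3,0],[0.13,0.5,0],[0.18,0.7,0],[0.21,0.78,0],[0.21,0.78,0],[0.21,0.78,0],[0.21,0.78,0],[0.21,0.78,0],[0.21,0.78,0]], "rotation": [[0,0,0],[0,0,0],[0,0,0],[0,0,0],[0,0,0],[0,0,0],[0,0,0],[0,0,0],[0,0,0],[0,0,0]]}}

```text
clock: 13.33
position: [0.482, -0.0269, 0.0121]
eef_rot: [[0.258, 0.966, -0.001], [0.966, -0.258, 0.0], [-0.0, -0.001, -1.0]]
contact_force: [-0.6, 0.2, -0.3]
gripper_width: 0.0003
grasp_force: 0.0
```

```bash
python3 b.py w5.png; python3 -c "from plant import sense;print(sense()['eef_rot'])"
```

```text
13.3333 [ 0.482  -0.0269  0.0121] [-0.6014  0.1849 -0.2861]
blank [  143     0   224   195 36198] box mid [0.5015 0.0467 0.0299] size [0.087  0.0815 0.0069]
gap to fence face 0.003217801274309484 jig y -0.18030494077164538
[[ 2.57788124e-01  9.66201373e-01 -4.36050154e-04]
 [ 9.66201467e-01 -2.57788137e-01  2.71540082e-05]
 [-8.61723169e-05 -4.28312280e-04 -9.99999905e-01]]
```

View pics/w5.png

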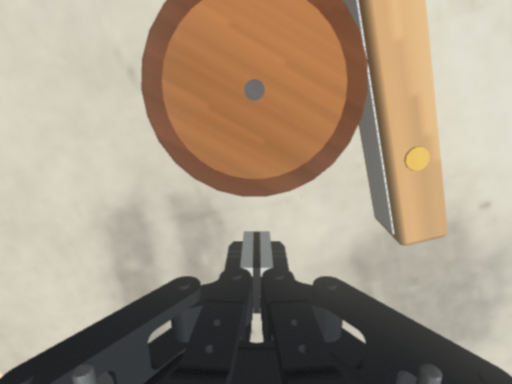

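The wrist view shows the blank, with its centre hole at (254,90), touching the fence face at about (365,75), and the fingers centred behind it. Now I'll make contact and start sliding.

Call:
{"api": "move_arm", "payload": {"delta_pos": [[0.06,0,0],[0.12,0,0],[0.18,0,0],[0.23,0,0],[0.26,0,0],[0.29,0,0],[0.31,0,0],[0.32,0,0],[0.33,0,0],[0.33,0,0]], "rotation": [[0,0,0],[0,0,0],[0,0,0],[0,0,0],[0,0,0],[0,0,0],[0,0,0],[0,0,0],[0,0,0],[0,0,0]]}}

```text
clock: 14.22
position: [0.4894, -0.0016, 0.0121]
eef_rot: [[0.258, 0.966, -0.001], [0.966, -0.258, -0.0], [-0.0, -0.001, -1.0]]
contact_force: [-1.3, -1.6, -0.7]
gripper_width: -0.0003
grasp_force: 0.7
```

Call:
{"api": "move_arm", "payload": {"delta_pos": [[0.03,-0.0083,0],[0.07,-0.0195,0],[0.11,-0.0306,0],[0.15,-0.0418,0],[0.19,-0.053,0],[0.23,-0.064,0],[0.27,-0.0752,0],[0.31,-0.0864,0],[0.35,-0.0975,0],[0.37,-0.103,0]], "rotation": [[0,0,0],[0,0,0],[0,0,0],[0,0,0],[0,0,0],[0,0,0],[0,0,0],[0,0,0],[0,0,0],[0,0,0]]}}

```text
clock: 15.05
position: [0.4893, 0.0297, 0.0121]
eef_rot: [[0.258, 0.966, 0.0], [0.966, -0.258, 0.0], [0.0, 0.0, -1.0]]
contact_force: [-0.9, -1.2, -1.0]
gripper_width: 0.0002
grasp_force: 0.5
```

```bash
python3 b.py w6.png
```

```text
15.05 [0.4893 0.0297 0.0121] [-0.9487 -1.2115 -0.9558]
blank [  145    30   212   213 34616] box mid [0.5014 0.0845 0.0296] size [0.0871 0.0878 0.0053]
gap to fence face 0.002949795940593858 jig y -0.14249206291332658
```

View pics/w6.png

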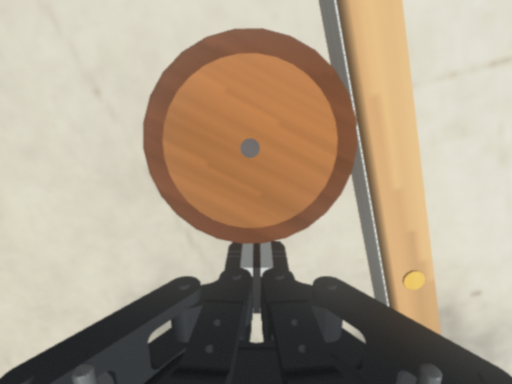

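The blank touches both the fence, at about (357,130), and the finger, at (252,243). I'll keep sliding.

Call:
{"api": "move_arm", "payload": {"delta_pos": [[0.04,-0.0112,0],[0.1,-0.0279,0],[0.16,-0.0446,0],[0.23,-0.0641,0],[0.3,-0.0836,0],[0.37,-0.1031,0],[0.44,-0.1226,0],[0.5,-0.1394,0],[0.56,-0.1561,0],[0.6,-0.1672,0]], "rotation": [[0,0,0],[0,0,0],[0,0,0],[0,0,0],[0,0,0],[0,0,0],[0,0,0],[0,0,0],[0,0,0],[0,0,0]]}}

```text
clock: 15.93
position: [0.4888, 0.0796, 0.0122]
eef_rot: [[0.257, 0.966, 0.0], [0.966, -0.257, 0.0], [0.0, 0.0, -1.0]]
contact_force: [-1.7, -1.4, -0.1]
gripper_width: 0.0
grasp_force: 0.9
```

Call:
{"api": "move_arm", "payload": {"delta_pos": [[0.04,-0.0112,0],[0.1,-0.0279,0],[0.16,-0.0446,0],[0.23,-0.0641,0],[0.3,-0.0836,0],[0.37,-0.1031,0],[0.44,-0.1226,0],[0.5,-0.1394,0],[0.56,-0.1561,0],[0.6,-0.1672,0]], "rotation": [[0,0,0],[0,0,0],[0,0,0],[0,0,0],[0,0,0],[0,0,0],[0,0,0],[0,0,0],[0,0,0],[0,0,0]]}}

```text
clock: 16.77
position: [0.4882, 0.1295, 0.0121]
eef_rot: [[0.257, 0.966, 0.0], [0.966, -0.257, 0.0], [0.0, 0.0, -1.0]]
contact_force: [-0.4, -1.4, 1.8]
gripper_width: -0.0001
grasp_force: 1.0
```

```bash
python3 b.py w7.png
```

```text
16.7667 [0.4882 0.1295 0.0121] [-0.3871 -1.4011  1.8125]
blank [  145    31   212   212 34632] box mid [0.5008 0.1843 0.0295] size [0.088  0.0879 0.0055]
gap to fence face 0.0021286825178694624 jig y -0.042728704838486176
```

View pics/w7.png

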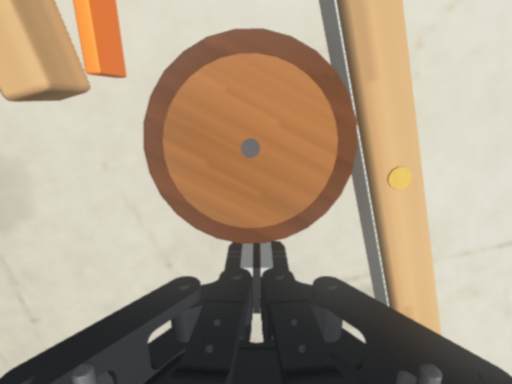

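The blank is still on the fence, with the wall's end at (45,95) and the shoe at (100,75) coming up. Next is into the channel.

Call:
{"api": "move_arm", "payload": {"delta_pos": [[0.04,-0.0112,0],[0.09,-0.0251,0],[0.14,-0.039,0],[0.19,-0.053,0],[0.25,-0.0697,0],[0.31,-0.0864,0],[0.37,-0.1031,0],[0.43,-0.1198,0],[0.48,-0.1338,0],[0.5,-0.1394,0]], "rotation": [[0,0,0],[0,0,0],[0,0,0],[0,0,0],[0,0,0],[0,0,0],[0,0,0],[0,0,0],[0,0,0],[0,0,0]]}}

```text
clock: 17.65
position: [0.4879, 0.1711, 0.0121]
eef_rot: [[0.257, 0.966, 0.0], [0.966, -0.257, 0.0], [0.0, 0.0, -1.0]]
contact_force: [-1.0, -2.1, 0.9]
gripper_width: 0.0003
grasp_force: 0.9
```

Call:
{"api": "move_arm", "payload": {"delta_pos": [[0.03,-0.0084,0],[0.06,-0.0167,0],[0.1,-0.0279,0],[0.14,-0.039,0],[0.18,-0.0502,0],[0.22,-0.0613,0],[0.26,-0.0725,0],[0.3,-0.0836,0],[0.34,-0.0948,0],[0.36,-0.1003,0]], "rotation": [[0,0,0],[0,0,0],[0,0,0],[0,0,0],[0,0,0],[0,0,0],[0,0,0],[0,0,0],[0,0,0],[0,0,0]]}}

```text
clock: 18.48
position: [0.486, 0.199, 0.0121]
eef_rot: [[0.257, 0.966, -0.003], [0.966, -0.257, -0.003], [-0.004, -0.002, -1.0]]
contact_force: [-2.8, -8.2, 5.4]
gripper_width: -0.0002
grasp_force: 4.2
```

Call:
{"api": "move_arm", "payload": {"delta_pos": [[0.03,-0.0084,0],[0.06,-0.0167,0],[0.1,-0.0279,0],[0.14,-0.039,0],[0.18,-0.0502,0],[0.22,-0.0613,0],[0.26,-0.0725,0],[0.3,-0.0836,0],[0.32,-0.0892,0],[0.34,-0.0948,0]], "rotation": [[0,0,0],[0,0,0],[0,0,0],[0,0,0],[0,0,0],[0,0,0],[0,0,0],[0,0,0],[0,0,0],[0,0,0]]}}

```text
clock: 19.32
position: [0.4857, 0.2273, 0.012]
eef_rot: [[0.257, 0.966, -0.003], [0.966, -0.257, -0.003], [-0.003, -0.002, -1.0]]
contact_force: [-2.5, -7.2, 4.4]
gripper_width: -0.0001
grasp_force: 3.6
```

```bash
python3 b.py w8.png
```

```text
19.3167 [0.4857 0.2273 0.012 ] [-2.5039 -7.202   4.4119]
blank [  147    29   214   215 35248] box mid [0.4992 0.2816 0.0291] size [0.0889 0.0886 0.0062]
gap to fence face 0.0023570826113985532 jig y 0.0546023832132381
```

View pics/w8.png

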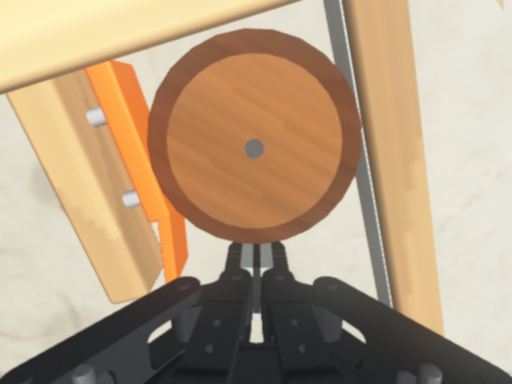

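The blank is in the channel on the fence, with the shoe at (150,170) pressed back and the hood edge in front of the blank's top. The drag is about 7 N. I'll creep toward the stop while watching the force.

Call:
{"api": "move_arm", "payload": {"delta_pos": [[0.015,-0.0042,0],[0.03,-0.0084,0],[0.045,-0.0125,0],[0.06,-0.0167,0],[0.075,-0.0209,0],[0.09,-0.0251,0],[0.1,-0.0279,0],[0.11,-0.0307,0],[0.12,-0.0335,0],[0.12,-0.0335,0]], "rotation": [[0,0,0],[0,0,0],[0,0,0],[0,0,0],[0,0,0],[0,0,0],[0,0,0],[0,0,0],[0,0,0],[0,0,0]]}}

```text
clock: 20.2
position: [0.4856, 0.2373, 0.012]
eef_rot: [[0.257, 0.966, -0.003], [0.966, -0.257, -0.003], [-0.003, -0.002, -1.0]]
contact_force: [-3.6, -5.8, 3.7]
gripper_width: -0.0
grasp_force: 3.2
```

Call:
{"api": "move_arm", "payload": {"delta_pos": [[0.005,-0.0014,0],[0.01,-0.0028,0],[0.015,-0.0042,0],[0.02,-0.0056,0],[0.025,-0.007,0],[0.03,-0.0084,0],[0.035,-0.0098,0],[0.035,-0.0098,0],[0.035,-0.0098,0],[0.035,-0.0098,0]], "rotation": [[0,0,0],[0,0,0],[0,0,0],[0,0,0],[0,0,0],[0,0,0],[0,0,0],[0,0,0],[0,0,0],[0,0,0]]}}

```text
clock: 21.03
position: [0.4855, 0.2401, 0.0119]
eef_rot: [[0.257, 0.966, -0.003], [0.966, -0.257, -0.003], [-0.003, -0.002, -1.0]]
contact_force: [-2.8, -6.7, 3.6]
gripper_width: 0.0004
grasp_force: 3.3
```

Call:
{"api": "move_arm", "payload": {"delta_pos": [[0.005,-0.0014,0],[0.01,-0.0028,0],[0.015,-0.0042,0],[0.02,-0.0056,0],[0.025,-0.007,0],[0.03,-0.0084,0],[0.035,-0.0098,0],[0.04,-0.0112,0],[0.04,-0.0112,0],[0.04,-0.0112,0]], "rotation": [[0,0,0],[0,0,0],[0,0,0],[0,0,0],[0,0,0],[0,0,0],[0,0,0],[0,0,0],[0,0,0],[0,0,0]]}}

```text
clock: 21.87
position: [0.4855, 0.2434, 0.012]
eef_rot: [[0.257, 0.966, -0.003], [0.966, -0.257, -0.003], [-0.003, -0.002, -1.0]]
contact_force: [-3.2, -5.4, 2.9]
gripper_width: -0.0002
grasp_force: 3.3
```

Call:
{"api": "move_arm", "payload": {"delta_pos": [[0.005,-0.0014,0],[0.01,-0.0028,0],[0.015,-0.0042,0],[0.02,-0.0056,0],[0.025,-0.007,0],[0.03,-0.0084,0],[0.035,-0.0098,0],[0.04,-0.0112,0],[0.04,-0.0112,0],[0.04,-0.0112,0]], "rotation": [[0,0,0],[0,0,0],[0,0,0],[0,0,0],[0,0,0],[0,0,0],[0,0,0],[0,0,0],[0,0,0],[0,0,0]]}}

```text
clock: 22.7
position: [0.4854, 0.2467, 0.012]
eef_rot: [[0.257, 0.966, -0.003], [0.966, -0.257, -0.003], [-0.003, -0.002, -1.0]]
contact_force: [-2.7, -5.4, 4.1]
gripper_width: 0.0001
grasp_force: 3.3
```

Call:
{"api": "move_arm", "payload": {"delta_pos": [[0.005,-0.0014,0],[0.01,-0.0028,0],[0.015,-0.0042,0],[0.02,-0.0056,0],[0.025,-0.007,0],[0.03,-0.0084,0],[0.035,-0.0098,0],[0.04,-0.0112,0],[0.04,-0.0112,0],[0.04,-0.0112,0]], "rotation": [[0,0,0],[0,0,0],[0,0,0],[0,0,0],[0,0,0],[0,0,0],[0,0,0],[0,0,0],[0,0,0],[0,0,0]]}}

```text
clock: 23.53
position: [0.4854, 0.25, 0.012]
eef_rot: [[0.257, 0.966, -0.003], [0.966, -0.257, -0.003], [-0.003, -0.002, -1.0]]
contact_force: [-1.7, -6.0, 3.9]
gripper_width: -0.0
grasp_force: 3.3
```

Call:
{"api": "move_arm", "payload": {"delta_pos": [[0.005,-0.0014,0],[0.01,-0.0028,0],[0.015,-0.0042,0],[0.02,-0.0056,0],[0.025,-0.007,0],[0.03,-0.0084,0],[0.035,-0.0098,0],[0.04,-0.0112,0],[0.04,-0.0112,0],[0.04,-0.0112,0]], "rotation": [[0,0,0],[0,0,0],[0,0,0],[0,0,0],[0,0,0],[0,0,0],[0,0,0],[0,0,0],[0,0,0],[0,0,0]]}}

```text
clock: 24.37
position: [0.4854, 0.2533, 0.012]
eef_rot: [[0.257, 0.966, -0.003], [0.966, -0.257, -0.003], [-0.003, -0.002, -1.0]]
contact_force: [-2.2, -6.0, 3.9]
gripper_width: -0.0
grasp_force: 3.3
```

Call:
{"api": "move_arm", "payload": {"delta_pos": [[0.005,-0.0014,0],[0.01,-0.0028,0],[0.015,-0.0042,0],[0.02,-0.0056,0],[0.025,-0.007,0],[0.03,-0.0084,0],[0.035,-0.0098,0],[0.04,-0.0112,0],[0.04,-0.0112,0],[0.04,-0.0112,0]], "rotation": [[0,0,0],[0,0,0],[0,0,0],[0,0,0],[0,0,0],[0,0,0],[0,0,0],[0,0,0],[0,0,0],[0,0,0]]}}

```text
clock: 25.2
position: [0.4853, 0.2566, 0.0119]
eef_rot: [[0.257, 0.966, -0.003], [0.966, -0.257, -0.003], [-0.004, -0.002, -1.0]]
contact_force: [-2.6, -5.8, 3.6]
gripper_width: 0.0002
grasp_force: 3.3
```

Call:
{"api": "move_arm", "payload": {"delta_pos": [[0.005,-0.0014,0],[0.01,-0.0028,0],[0.015,-0.0042,0],[0.02,-0.0056,0],[0.025,-0.007,0],[0.03,-0.0084,0],[0.035,-0.0098,0],[0.04,-0.0112,0],[0.04,-0.0112,0],[0.04,-0.0112,0]], "rotation": [[0,0,0],[0,0,0],[0,0,0],[0,0,0],[0,0,0],[0,0,0],[0,0,0],[0,0,0],[0,0,0],[0,0,0]]}}

```text
clock: 26.03
position: [0.4853, 0.2598, 0.0119]
eef_rot: [[0.257, 0.966, -0.003], [0.966, -0.257, -0.003], [-0.004, -0.002, -1.0]]
contact_force: [-2.9, -6.3, 4.3]
gripper_width: -0.0001
grasp_force: 3.7
```

Call:
{"api": "move_arm", "payload": {"delta_pos": [[0.005,-0.0014,0],[0.01,-0.0028,0],[0.015,-0.0042,0],[0.02,-0.0056,0],[0.025,-0.007,0],[0.03,-0.0084,0],[0.035,-0.0098,0],[0.04,-0.0112,0],[0.04,-0.0112,0],[0.04,-0.0112,0]], "rotation": [[0,0,0],[0,0,0],[0,0,0],[0,0,0],[0,0,0],[0,0,0],[0,0,0],[0,0,0],[0,0,0],[0,0,0]]}}

```text
clock: 26.87
position: [0.4852, 0.26, 0.012]
eef_rot: [[0.255, 0.967, -0.004], [0.967, -0.255, -0.008], [-0.009, -0.002, -1.0]]
contact_force: [0.2, -18.4, 7.0]
gripper_width: 0.0004
grasp_force: 8.9
```

The stop is felt: Fy is 18.4 N against about 6 N of drag. I'll ease to about 8 N over the drag and hold, then back off.

Call:
{"api": "move_arm", "payload": {"delta_pos": [[-0.006,0.001,0],[-0.012,0.003,0],[-0.012,0.003,0],[-0.012,0.003,0],[-0.012,0.003,0],[-0.012,0.003,0],[-0.012,0.003,0],[-0.012,0.003,0],[-0.012,0.003,0],[-0.012,0.003,0]], "rotation": [[0,0,0],[0,0,0],[0,0,0],[0,0,0],[0,0,0],[0,0,0],[0,0,0],[0,0,0],[0,0,0],[0,0,0]]}}

```text
clock: 27.7
position: [0.4852, 0.26, 0.012]
eef_rot: [[0.256, 0.967, -0.004], [0.967, -0.256, -0.007], [-0.007, -0.002, -1.0]]
contact_force: [-0.5, -14.4, 6.8]
gripper_width: -0.0001
grasp_force: 7.3
```

Call:
{"api": "move_arm", "payload": {"delta_pos": [[-0.02,0,0],[-0.04,0,0],[-0.07,0,0],[-0.12,0,0],[-0.18,0,0],[-0.25,0,0],[-0.32,0,0],[-0.4,0,0],[-0.45,0,0],[-0.45,0,0]], "rotation": [[0,0,0],[0,0,0],[0,0,0],[0,0,0],[0,0,0],[0,0,0],[0,0,0],[0,0,0],[0,0,0],[0,0,0]]}}

```text
clock: 28.53
position: [0.4769, 0.2279, 0.0121]
eef_rot: [[0.259, 0.966, -0.001], [0.966, -0.259, -0.0], [-0.001, -0.0, -1.0]]
contact_force: [-0.2, -0.1, -0.3]
gripper_width: 0.0002
grasp_force: 0.0
```

```bash
python3 b.py w9.png; python3 - <<'E'
import cv2
from h import *
im,d=grab_frame("side");a=cv2.imread("pics/w9.png")
b=cv2.resize(im[195:260,240:340,::-1],(400,260),interpolation=cv2.INTER_CUBIC);a=cv2.resize(a,(400,300))
cv2.imwrite("pics/f9.png",cv2.vconcat([a,b]))
E
```

```text
28.5333 [0.4769 0.2279 0.0121] [-0.1788 -0.1165 -0.2934]
blank [  137     0   243   173 28673] box mid [0.4997 0.2996 0.0298] size [0.0907 0.0584 0.0076]
gap to fence face 0.0006063964856424242 jig y 0.07261631752912043
```

View pics/f9.png

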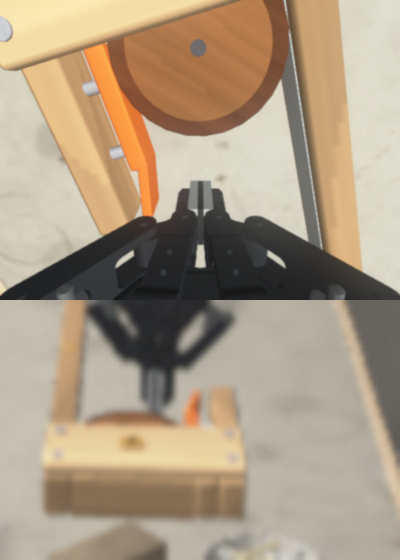

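The top view shows the blank under the hood, seated between the fence (right, x about 288) and the pressed-back shoe (about (125,120)), with the fingers clear behind it. I'll raise the arm and hand in.

Call:
{"api": "move_arm", "payload": {"delta_pos": [[0,0,-0.1],[0,0,-0.25],[0,0,-0.4],[0,0,-0.6],[0,0,-0.8],[0,0,-0.9],[0,0,-1],[0,0,-1],[0,0,-1],[0,0,-1]], "rotation": [[0,0,0],[0,0,0],[0,0,0],[0,0,0],[0,0,0],[0,0,0],[0,0,0],[0,0,0],[0,0,0],[0,0,0]]}}

```text
clock: 29.47
position: [0.4769, 0.2286, 0.0914]
eef_rot: [[0.258, 0.966, -0.001], [0.966, -0.258, -0.001], [-0.001, -0.001, -1.0]]
contact_force: [-0.7, -0.5, -0.4]
gripper_width: -0.0003
grasp_force: 0.0
```

```bash
python3 -c "
from plant import *
print(sense()['contact_force'],job_done())"
```

```text
the job is handed in; nothing more can be done
[-0.7372973  -0.52992613 -0.38519178] None
```

The job is handed in at about 29 s, with no verdict shown: the blank went to the fence early in its open stretch, slid along it past the shoe and was pressed on the stop (peak about 20 N, some 12 N over the drag, so briefly above the 5–10 N asked, then held at about 8 N over), with the arm now clear; the hidden pin and the bystanders' final places were not checked directly.

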